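# Take the rock out of the bulb jig

## Robot

A 6-joint arm with a two-finger parallel gripper is mounted at the origin on the work surface. World frame = base frame: x ahead of the robot, y to its left, z up, the work surface at z = 0. Lengths are in m, angles in rad, forces in N, time in s.
With the tool pointing down it reaches from about 0.3 to 0.875 m from the base axis. Payload 4.2 kg.
Tool frame: the origin (TCP) lies at the very end of the fingers, on their centre line; the grasp point (between the pads) lies 19 mm behind it; z points along the fingers, y is the line along which they close (so a half turn about z gives the same grasp; the last joint's range is limited). The gripper opens to 85 mm and grips with 20 to 120 N. Pads are 22 mm wide; open, the fingers measure 114 mm over their backs; the gripper's body (76 mm by 85 mm) begins 54 mm behind the grasp point. The pads swing forward as they close: fully open they stand 13 mm farther back than shut.
Start: joints at [-1.216, 0.32, 1.565, -0, 1.257, -0.02], TCP at [0.211, -0.535, 0.197] pointing down, gripper open.
Joint ranges: [-3.11, 3.11], [-0.84, 2.01], [0.21, 2.61], [-1.34, 4.49], [0.05, 2.63], [-2.56, 2.56]. Speed limits (rad/s): [2.57, 2.57, 3.14, 3.14, 3.14, 3.14].

## Interface

Orientations are given as a unit quaternion [x, y, z, w].
In Python, from bench import manip, solve_ik, readout, eyes, nets gives the robot as it stands. Calls block until the motion is done:
- manip.reach(position, orientation): joint-space move of the TCP to a pose.
- manip.line_to(position, rot=None, velocity=0.15, threshold=None): straight line of the TCP; rot=None keeps the orientation; velocity is the mean speed in m/s. With threshold (N) it stops when the force on the tool has changed by that much, and returns True; else False.
- manip.goto_joints(angles): joint-space move.
- manip.move_gripper(opening, effort=None): finger opening in m; effort is the grip in N (None keeps the last); returns when the fingers have stopped.
- manip.wait(seconds).
- solve_ik(position, orientation): joint angles nearest the present ones, or None.
- readout.get_state(): the state.
- eyes.get_image(name): name is "scene" or "top" or "wrist"; returns (picture, depth): 384x512x3 uint8, red, green, blue; 384x512 float32, m along the optical axis (not along the pixel's ray), 0 where there is no reading.
- eyes.camera_params(name): a dict with "fx", "fy", "cx", "cy" (pixels), "dist" ([k1, k2, p1, p2, k3] as OpenCV has them; the pictures are not rectified), "view" (4x4, takes a point from world to camera coordinates); the wrist camera has in their place "mount" (4x4, takes a point from camera to tool coordinates, whose origin is the TCP and whose axes are the flange's). Camera axes: x right, y down, z forward; pixel columns grow to the right and rows downward; lengths in m; the calibration is good to about 2 mm. A picture is of the moment at which its call begins: read the wrist's pose just before it. camera_params takes no time and is no camera call.
A pose or a line that the arm cannot do raises manip.IKError and nothing moves.
- manip.sign_off(): hands the job in; it is judged then, once.
Trained networks look in the newest picture that a camera, given by its name, has taken for a name from the list of things; names that differ only in an ending like _2 or _b are one class to them, and where a whole thing is asked for, a point or a joint stands for the part that bears it (a point fixed in the world has none). Each returns a list of dicts, best first, with "p" (0 to 1); they miss things now and then, are a little off and sometimes report something else, mostly with a low value. They report only what shows in the picture. A call takes as long as a camera call.
- nets.boxes_of(thing, camera): "centre" ([column, row] in pixels, amid what is visible of it).
- nets.pinpoint(thing, camera): "centre" ([column, row] in pixels: a listed point, or the origin of a listed thing).
The state is a dict: "t": time; "joint_pos": joint angles; "qvel": joint speeds; "joint_torque": joint torques, N m; "ee_pos": TCP position; "tcp_rot": TCP orientation; "force": force on the tool from outside, world axes, zero at the start; "ft_torque": the same for the moment, N m; "gripper_width": finger opening in m; "finger_force": force on a finger pad.
Only numpy, scipy, OpenCV 4.12 (cv2) and the standard library are available. Lean on these libraries where they do the work, as an engineer would, in place of code of your own. Each camera call takes 0.05 s, during which the arm holds its last target. There are 200 camera calls.

## Task

The nest plate of the bulb-inspection jig rocks at one of its corners. Press down on the corners to find the one that rocks, then press only that corner's shim fully flat by its thumb end, and press the same corner again for a moment, as hard as before, to make sure that it no longer gives. Leave the other three shims standing, lift nothing, leave the bulbs in the jig and the other things on the bench where they are, and finish clear of everything.

Things in the scene. Friction and masses are not known exactly. Their poses are not given: they have to be found in the camera images.
- jig: the bulb-inspection jig: a dark steel base slab 150 x 314 x 10 mm fixed to the bench, with the nest plate on it and a shim at each corner. Origin: centre of its underside, on the bench; its x axis points from the near side to the far side, y to the left. 'near' and 'left' in the names below are along -x and +y of this frame (it is turned at most 20 degrees from the robot's).
- bulb_1: LED bulb, 30 mm across its flange, standing loose in the right nest of the plate (38 mm right of the plate's centre), reaching 39 mm above the plate's top. Origin: centre of its underside, 8.5 mm below the plate's top. Not to be moved.
- bulb_2: the same kind of bulb in the left nest (38 mm left of the centre). Not to be moved.
- bulb_3: the same kind of bulb standing on the base slab between the two left shims, about 118 mm left of the jig's centre, top 58 mm above the bench. Not to be moved.
- tape: small roll of tape, 38 mm across, 12 mm high, lying on the base slab between the two right shims. Not to be moved.
- driver: screwdriver 170 mm long, lying on the bench between the jig and the clipboard. Not to be moved.
- marker: marker pen lying on the clipboard on the right. Not to be moved.
- pen_mug: white cup of pens, 76 mm across, 155 mm high with the pens, at the far left of the jig. Not to be moved.
- jar: white jar, 54 mm across, 75 mm high, beyond the jig. Not to be moved.
- plate: the nest plate: bare aluminium, 130 x 150 x 12 mm (jig x by y), level, its top 42 mm above the bench. Origin: centre of its underside. A rubber bush under its centre keeps it level; it rests on four buttons hidden under its corners, and one button has lost its cap.
- corner_near_left (a point): Point on the plate's top at its near left corner, over the hidden rest button (52 mm in x, 60 mm in y from the plate's centre): the place to press. Moves with the plate. Pressed at the corner without a cap, the plate tips down there about 4 mm under roughly 5 N, stops, and comes back level when let go; the other three corners give less than 1 mm. At rest all four measure alike.
- corner_near_right (a point): Point on the plate's top at its near right corner, over the hidden rest button (52 mm in x, 60 mm in y from the plate's centre): the place to press. Moves with the plate. 
- corner_far_left (a point): Point on the plate's top at its far left corner, over the hidden rest button (52 mm in x, 60 mm in y from the plate's centre): the place to press. Moves with the plate. 
- corner_far_right (a point): Point on the plate's top at its far right corner, over the hidden rest button (52 mm in x, 60 mm in y from the plate's centre): the place to press. Moves with the plate. 
- shim_near_left (a joint): Angle of the near left shim, rad: 0 standing fully up (thumb end raised 0.32 rad), 0.32 flat; starts between 0 and 0.04. Fork of the leaf reaches under the plate's corner, ribbed thumb end stands up outside the plate. Pressing the thumb end down takes 11 to 16 N; the leaf stays where it is left.
- thumb_near_left (a point): Point on the top of the near left shim's thumb end, 45 mm outboard of its pin: the place to press it. About 43 mm above the bench at the start, 30 mm when the shim is flat.
- shim_near_right (a joint): Angle of the near right shim, rad: 0 standing fully up (thumb end raised 0.32 rad), 0.32 flat; starts between 0 and 0.04. Flat, the leaf's top is level, 30 mm above the bench, and its fork carries the plate's corner. A shim goes flat only at the corner without a cap; at a sound corner it stops against the cap about half way.
- thumb_near_right (a point): Point on the top of the near right shim's thumb end, 45 mm outboard of its pin: the place to press it. About 43 mm above the bench at the start, 30 mm when the shim is flat.
- shim_far_left (a joint): Angle of the far left shim, rad: 0 standing fully up (thumb end raised 0.32 rad), 0.32 flat; starts between 0 and 0.04. Each shim is a straight steel leaf 4 mm thick, 24 mm wide, on a level pin 18 mm outside the plate's left or right edge.
- thumb_far_left (a point): Point on the top of the far left shim's thumb end, 45 mm outboard of its pin: the place to press it. About 43 mm above the bench at the start, 30 mm when the shim is flat.
- shim_far_right (a joint): Angle of the far right shim, rad: 0 standing fully up (thumb end raised 0.32 rad), 0.32 flat; starts between 0 and 0.04. The pins lie 28 mm above the bench and the leaves run along the jig's y; each thumb end is 26 mm wide and ends 56 mm outboard of its pin.
- thumb_far_right (a point): Point on the top of the far right shim's thumb end, 45 mm outboard of its pin: the place to press it. About 43 mm above the bench at the start, 30 mm when the shim is flat.

How it is judged:
On the way, in this order (a step that is already met when the one before it is completed fails the run):
1. the rocking corner is found: a fingertip has pressed it down by more than 2 mm (((height (world z) of corner_near_left below 0.04 m and contact force between the fingers and plate above 0.5 N) or (height (world z) of corner_near_right below 0.04 m and contact force between the fingers and plate above 0.5 N) or (height (world z) of corner_far_left below 0.04 m and contact force between the fingers and plate above 0.5 N) or (height (world z) of corner_far_right below 0.04 m and contact force between the fingers and plate above 0.5 N))), for 0.1 s.
2. that corner's shim is pressed flat (0.26 rad or more; it can go flat at no other corner) (value of joint any of shim_near_left, shim_near_right, shim_far_left, shim_far_right above 0.26 rad), for 0.1 s.
3. the same corner is pressed again with more than 2.5 N, its shim flat, and gives less than 1.5 mm (((value of joint shim_near_left above 0.26 rad and height (world z) of corner_near_left above 0.0405 m and contact force between the fingers and plate above 2.5 N and horizontal distance between the grasp point and corner_near_left below 0.04 m) or (value of joint shim_near_right above 0.26 rad and height (world z) of corner_near_right above 0.0405 m and contact force between the fingers and plate above 2.5 N and horizontal distance between the grasp point and corner_near_right below 0.04 m) or (value of joint shim_far_left above 0.26 rad and height (world z) of corner_far_left above 0.0405 m and contact force between the fingers and plate above 2.5 N and horizontal distance between the grasp point and corner_far_left below 0.04 m) or (value of joint shim_far_right above 0.26 rad and height (world z) of corner_far_right above 0.0405 m and contact force between the fingers and plate above 2.5 N and horizontal distance between the grasp point and corner_far_right below 0.04 m))), for 0.2 s.
At the end, for the whole second after the job is handed in: The rocking corner's shim is flat (at least 0.26 of its 0.32 rad) and the other three still stand (less than 0.10 rad); the plate is level (every corner within 1.5 mm of its height of 42 mm); the bulbs stand upright (((value of joint shim_near_left above 0.26 rad and value of joint each of shim_near_right, shim_far_left, shim_far_right below 0.1 rad) or (value of joint shim_near_right above 0.26 rad and value of joint each of shim_near_left, shim_far_left, shim_far_right below 0.1 rad) or (value of joint shim_far_left above 0.26 rad and value of joint each of shim_near_left, shim_near_right, shim_far_right below 0.1 rad) or (value of joint shim_far_right above 0.26 rad and value of joint each of shim_near_left, shim_near_right, shim_far_left below 0.1 rad)) and height (world z) of corner_near_left between 0.0405 and 0.0435 m and height (world z) of corner_near_right between 0.0405 and 0.0435 m and height (world z) of corner_far_left between 0.0405 and 0.0435 m and height (world z) of corner_far_right between 0.0405 and 0.0435 m and angle between each of bulb_1, bulb_2, bulb_3's own z axis and vertical below 0.15 rad); the robot touches nothing.
It fails at once if a second shim is pressed down (two shims beyond 0.10 rad) (value of joint each of shim_near_left, shim_near_right above 0.1 rad or value of joint each of shim_near_left, shim_far_left above 0.1 rad or value of joint each of shim_near_left, shim_far_right above 0.1 rad or value of joint each of shim_near_right, shim_far_left above 0.1 rad or value of joint each of shim_near_right, shim_far_right above 0.1 rad or value of joint each of shim_far_left, shim_far_right above 0.1 rad).
It fails at once if a bulb or another loose thing is lifted or moved by more than 20 mm (distance of any of bulb_1, bulb_2, bulb_3, tape, driver, marker, pen_mug, jar from where it was at the start of the episode above 0.02 m).
It also fails if it takes over 58 s, if anything falls off the work surface, if the arm or the gripper's body presses on something with over 40 N, if the wrist force passes 120 N, or if a joint passes its speed limit or range.

## Working session

There is one attempt and no reset: what is moved stays moved. The work goes in short steps, each a Python script; the robot and the scene stay as the last script left them, time stands still between calls to the robot, and variables do not carry over. Pictures are saved under pics/ and viewed, at most 10 in all, crops included, and the job is handed in when it is done.

```bash
ls; mkdir -p pics
cat > h.py <<'E'
import numpy as np, cv2
from bench import manip, solve_ik, readout, eyes, nets
def ray(name,uv):
    c=eyes.camera_params(name); K=np.array([[c['fx'],0,c['cx']],[0,c['fy'],c['cy']],[0,0,1]])
    p=cv2.undistortPoints(np.array([[uv]],float),K,np.array(c['dist'],float))[0,0]
    V=np.linalg.inv(np.array(c['view'])); return V[:3,3], V[:3,:3]@np.array([p[0],p[1],1.0])
def atz(name,uv,z):
    o,d=ray(name,uv); return o+d*(z-o[2])/d[2]
def atdepth(name,uv,depth):
    o,d=ray(name,uv); u,v=int(round(uv[0])),int(round(uv[1])); return o+d*np.median(depth[max(v-1,0):v+2,max(u-1,0):u+2])
E
python3 - <<'E'
from h import *
s=readout.get_state(); print({k:np.round(v,3) for k,v in s.items()})
for cam in ("top","scene"):
    im,d=eyes.get_image(cam); cv2.imwrite(f"pics/{cam}1.png",im[:,:,::-1]); np.save(cam+"_d.npy",d)
    for t,z in [(a+b,zz) for a,zz in (("corner_",.042),("thumb_",.043)) for b in("near_left","near_right","far_left","far_right")]+[("plate",.03),("bulb_1",.0335),("jig",0),("pen_mug",0),("jar",0)]:
        r=nets.pinpoint(t,cam)[:4]
        print(cam,t,[(np.round(q["centre"],1).tolist(),round(q["p"],2),np.round(atz(cam,q["centre"],z)[:2],4).tolist(),np.round(atdepth(cam,q["centre"],d),3)[2]) for q in r])
E
```

```text
pics
{'t': np.float64(0.0), 'joint_pos': array([-1.216,  0.32 ,  1.566, -0.   ,  1.257, -0.02 ]), 'qvel': array([ 0.   , -0.   ,  0.   ,  0.   , -0.001, -0.002]), 'joint_torque': array([ 1.0000e-03, -4.1552e+01, -2.3416e+01,  0.0000e+00,  8.0000e-03,
       -0.0000e+00]), 'ee_pos': array([ 0.21 , -0.535,  0.197]), 'tcp_rot': array([ 0.982,  0.186, -0.   , -0.001]), 'force': array([-0.199, -0.062,  0.655]), 'ft_torque': array([-0.045,  0.006,  0.066]), 'finger_force': np.float64(0.0), 'gripper_width': np.float64(0.086)}
top corner_near_left []
top corner_near_right [([213.8, 253.6], 0.65, [0.4859, 0.0166], np.float64(0.043))]
top corner_far_left []
top corner_far_right [([228.0, 209.3], 0.62, [0.5903, -0.0146], np.float64(0.043))]
top thumb_near_left [([135.3, 227.8], 0.73, [0.5433, 0.2033], np.float64(0.042)), ([92.7, 167.4], 0.64, [0.6885, 0.3173], np.float64(0.076))]
top thumb_near_right [([243.4, 265.4], 0.74, [0.4595, -0.0526], np.float64(0.042)), ([213.6, 227.4], 0.35, [0.5469, 0.0184], np.float64(0.052))]
top thumb_far_left [([149.4, 186.2], 0.83, [0.6436, 0.175], np.float64(0.
[... 1642 characters left out ...]
0.72, [0.552, 0.0491], np.float64(0.042))]
scene bulb_1 [([361.0, 132.5], 0.7, [0.7145, 0.3129], np.float64(0.045)), ([246.4, 159.3], 0.56, [0.552, 0.0265], np.float64(0.045)), ([292.1, 143.2], 0.56, [0.6022, 0.1506], np.float64(0.019)), ([269.8, 147.7], 0.45, [0.5697, 0.0978], np.float64(0.048))]
scene jig [([257.2, 161.6], 0.98, [0.5595, 0.061], np.float64(0.043))]
scene pen_mug [([362.9, 134.4], 0.7, [0.7098, 0.3417], np.float64(0.039)), ([217.5, 173.2], 0.2, [0.5105, -0.0389], np.float64(0.012))]
scene jar [([288.6, 227.8], 0.78, [0.7523, -0.0396], np.float64(0.046)), ([252.3, 151.0], 0.32, [0.5249, 0.0795], np.float64(0.045)), ([244.0, 159.0], 0.24, [0.5278, 0.0435], np.float64(0.047))]
```

```bash
cat >> h.py <<'E'
N=[("near_left",-1,1),("near_right",-1,-1),("far_left",1,1),("far_right",1,-1)]
L={}
for n,a,b in N: L["corner_"+n]=(a*.052,b*.060); L["thumb_"+n]=(a*.052,b*.1357)
L["plate"]=(0,0)
E
python3 - <<'E'
from h import *
from scipy.optimize import least_squares
M=[("corner_near_right",.4859,.0166),("corner_far_right",.5903,-.0146),("thumb_near_left",.5433,.2033),("thumb_near_right",.4595,-.0526),("thumb_far_left",.6436,.175),("thumb_far_right",.5621,-.0898),("plate",.549,.0597),
("corner_near_left",.5238,.1301),("corner_near_right",.4863,.0211),("corner_far_left",.6282,.1017),("corner_far_right",.5836,-.0109),("thumb_near_left",.5562,.2075),("thumb_near_right",.4628,-.0523),("thumb_far_left",.6464,.1835),("thumb_far_right",.5642,-.0769)]
l=np.array([L[m[0]] for m in M]); w=np.array([m[1:] for m in M])
def f(p):
    c,s=np.cos(p[2]),np.sin(p[2]); return (l@np.array([[c,s],[-s,c]])+p[:2]-w).ravel()
r=least_squares(f,[.55,.06,-.33],loss="soft_l1",f_scale=.003); print(r.x); print(np.round(r.fun.reshape(-1,2)*1e3,1).tolist())
np.save("pose.npy",r.x)
c,s=np.cos(r.x[2]),np.sin(r.x[2])
for cam in("top","scene"):
    im=cv2.imread(f"pics/{cam}1.png"); C=eyes.camera_params(cam);V=np.array(C['view']);K=np.array([[C['fx'],0,C['cx']],[0,C['fy'],C['cy']],[0,0,1]])
    S=3; crop=(80,130,280,290) if cam=="top" else (180,95,380,245)
    big=cv2.resize(im,None,fx=S,fy=S,interpolation=cv2.INTER_CUBIC)
    pts=[(x,y,.042 if abs(y)<.1 else .043) for x,y in L.values()]+[(a*.065,b*.075,.042) for _,a,b in N]+[(a*.075,b*.157,.01) for _,a,b in N]
    for x,y,z in pts:
        W=np.array([c*x-s*y+r.x[0],s*x+c*y+r.x[1],z])
        q=cv2.projectPoints(W[None],cv2.Rodrigues(V[:3,:3])[0],V[:3,3],K,np.array(C['dist'],float))[0].ravel()
        cv2.circle(big,tuple(int(v) for v in (q+.5)*S),3,(0,0,255),-1)
    cv2.imwrite(f"pics/{cam}1o.png",big[crop[1]*S:crop[3]*S,crop[0]*S:crop[2]*S])
E
```

```text
[ 0.55426039  0.06061193 -0.30983667]
[[0.5, 2.7], [-4.8, 2.2], [2.8, 2.4], [3.9, -0.2], [1.6, -1.0], [0.3, 5.3], [5.3, 0.9], [-0.8, 3.5], [0.1, -1.8], [-6.1, 0.2], [1.9, -1.5], [-10.1, -1.8], [0.6, -0.5], [-1.2, -9.5], [-1.8, -7.6]]
```

View pics/top1o.png

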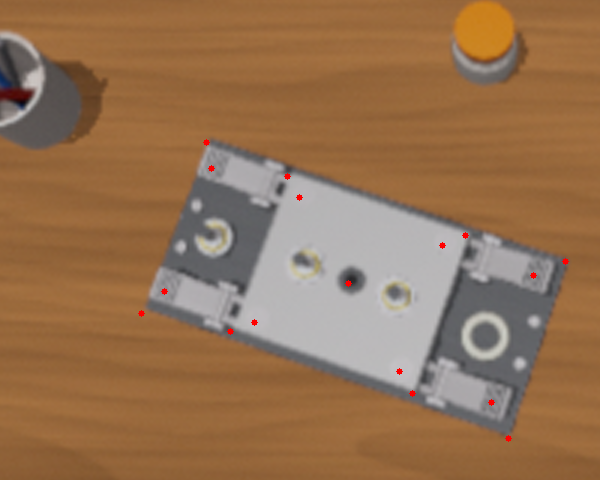

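View pics/scene1o.png

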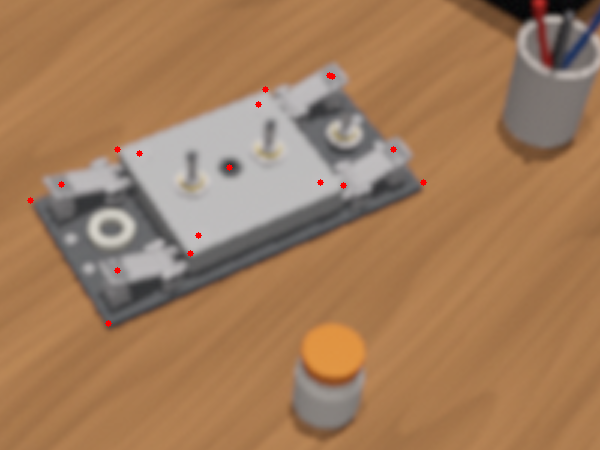

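Run:
```python
from h import *
p0=np.load("pose.npy")
for cam in("top","scene"):
    im=cv2.imread(f"pics/{cam}1.png"); hsv=cv2.cvtColor(im,cv2.COLOR_BGR2HSV)
    m=(hsv[:,:,1]<80).astype(np.uint8)
    if cam=="scene": m&=(hsv[:,:,2]<115).astype(np.uint8)|1
    n,lab,st,ce=cv2.connectedComponentsWithStats(m)
    C=(200,222) if cam=="top" else (257,155)
    k=np.bincount(lab[C[1]-25:C[1]+25,C[0]-25:C[0]+25].ravel(),minlength=n); k[0]=0; k=k.argmax(); print(cam,st[k])
    cs=cv2.findContours((lab==k).astype(np.uint8),cv2.RETR_EXTERNAL,cv2.CHAIN_APPROX_NONE)[0]; c=max(cs,key=cv2.contourArea).reshape(-1,2)
    P=np.array([atz(cam,q,.01)[:2] for q in c.astype(float)])
    r=cv2.minAreaRect((P*1000).astype(np.float32)); print(r)
    if cam=="top":
        a=np.deg2rad(r[2]); a=(a-p0[2]+np.pi/4)%(np.pi/2)-np.pi/4+p0[2]; print(p0, a)
```

```text
top [ 129  177  140   98 7808]
((557.1214599609375, 58.88932800292969), (314.489990234375, 149.26931762695312), 71.81480407714844)
[ 0.55426039  0.06061193 -0.30983667] -0.3173915439740086
scene [ 191  116  129   88 5895]
((550.0022583007812, 67.79700469970703), (328.3631896972656, 172.86968994140625), 71.76480102539062)
```

```bash
cat >> h.py <<'E'
pose=np.array([.5571,.0589,-.3174])
def w2(l):
    c,s=np.cos(pose[2]),np.sin(pose[2]); return np.array([c*l[0]-s*l[1]+pose[0],s*l[0]+c*l[1]+pose[1]])
def q(phi): return [np.cos(phi/2),np.sin(phi/2),0,0]
def wray(uv,s):
    from scipy.spatial.transform import Rotation as R
    c=eyes.camera_params("wrist"); K=np.array([[c['fx'],0,c['cx']],[0,c['fy'],c['cy']],[0,0,1]])
    p=cv2.undistortPoints(np.array([[uv]],float),K,np.array(c['dist'],float))[0,0]
    M=np.array(c['mount']); Rt=R.from_quat(s['tcp_rot']).as_matrix()
    return Rt@M[:3,3]+s['ee_pos'], Rt@M[:3,:3]@np.array([p[0],p[1],1.])
E
python3 - <<'E'
from h import *
for k in(-1,0,1):
    phi=pose[2]+k*np.pi/2
    for n in ("plate","corner_near_left","thumb_far_left","thumb_near_right"):
        j=solve_ik([*w2(L[n]),.05],q(phi)); print(k,n,None if j is None else np.round(j,2))
print(np.round(eyes.camera_params("wrist")["mount"],3))
manip.move_gripper(0.0,20)
ph=pose[2]
manip.reach([*w2((-.03,0)),.27],q(ph))
s=readout.get_state(); im,d=eyes.get_image("wrist"); cv2.imwrite("pics/w1.png",im[:,:,::-1])
print(s['t'],np.round(s['ee_pos'],4),s['gripper_width'],np.round(s['force'],2))
for t in L:
    z=.042 if t[0]!='t' else .043
    if t=="plate": z=.03
    r=nets.pinpoint(t,"wrist")[:3]
    for x in r:
        o,dd=wray(x["centre"],s); W=o+dd*(z-o[2])/dd[2]; c,sn=np.cos(pose[2]),np.sin(pose[2]); e=W[:2]-pose[:2]
        print(t,np.round(x["centre"]),round(x["p"],2),"local",np.round([c*e[0]+sn*e[1],-sn*e[0]+c*e[1]],4),"exp",L[t])
print(readout.get_state()['t'])
E
```

```text
-1 plate None
-1 corner_near_left None
-1 thumb_far_left None
-1 thumb_near_right None
0 plate [ 0.08  0.43  1.8  -0.    0.91  1.97]
0 corner_near_left [ 0.22  0.41  1.84 -0.    0.89  2.11]
0 thumb_far_left [ 0.24  0.58  1.52 -0.    1.04  2.13]
0 thumb_near_right [-0.14  0.31  2.01 -0.    0.82  1.75]
1 plate [ 0.08  0.43  1.8  -0.    0.91  0.4 ]
1 corner_near_left [ 0.22  0.41  1.84 -0.    0.89  0.54]
1 thumb_far_left [ 0.24  0.58  1.52 -0.    1.04  0.56]
1 thumb_near_right [-0.14  0.31  2.01 -0.    0.82  0.18]
[[-0.001 -0.966 -0.26   0.066]
 [ 1.    -0.001 -0.001 -0.001]
 [ 0.001 -0.26   0.966 -0.176]
 [ 0.     0.     0.     1.   ]]
4.6 [0.5287 0.0677 0.2699] 0.0002501190702001741 [-1.26 -0.39 -0.21]
corner_near_left [206. 172.] 0.88 local [-0.0511  0.0602] exp (-0.052, 0.06)
thumb_near_left [141. 173.] 0.63 local [-0.0519  0.1381] exp (-0.052, 0.1357)
thumb_near_left [132.  85.] 0.59 local [0.0494 0.14  ] exp (-0.052, 0.1357)
corner_near_right [306. 171.] 0.81 local [-0.0499 -0.0595] exp (-0.052, -0.06)
thumb_near_right [254. 131.] 0.62 local [-0.0022  0.0034] exp (-0.052, -0.1357)
thumb_near_right [367. 176.] 0.59 local [-0.0563 -0.1326] exp (-0.052, -0.1357)
thumb_near_right [290. 130.] 0.54 local [-0.0009 -0.0387] exp (-0.052, -0.1357)
corner_far_left [202.  85.] 0.61 local [0.0491 0.0614] exp (0.052, 0.06)
corner_far_left [305. 168.] 0.36 local [-0.0459 -0.0583] exp (0.052, 0.06)
thumb_far_left [134.  83.] 0.73 local [0.0514 0.137 ] exp (0.052, 0.1357)
thumb_far_left [160. 125.] 0.71 local [0.0051 0.1117] exp (0.052, 0.1357)
corner_far_right [304.  84.] 0.74 local [ 0.0503 -0.053 ] exp (0.052, -0.06)
thumb_far_right [376.  79.] 0.89 local [ 0.0555 -0.1335] exp (0.052, -0.1357)
plate [256. 132.] 0.71 local [-0.0045  0.0003] exp (0, 0)
5.1
```

View pics/w1.png

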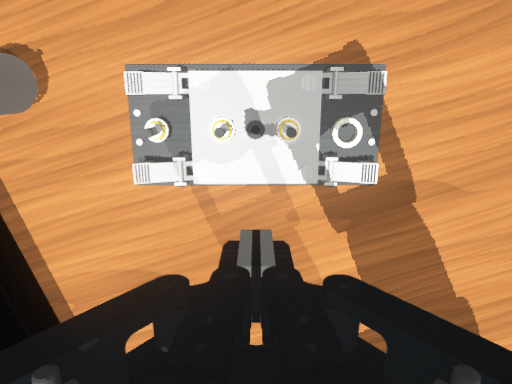

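```bash
cat >> h.py <<'E'
PHI=pose[2]+np.pi/2
def st(tag):
    s=readout.get_state(); print(tag,"t=%.2f"%s['t'],np.round(s['ee_pos']*1e3,1),"F",np.round(s['force'],1)); return s
def press(l,ztop,zmin,thr,v=.02,dwell=.3):
    x,y=w2(l); manip.line_to([x,y,ztop],velocity=.06); st("above")
    hit=manip.line_to([x,y,zmin],velocity=v,threshold=thr); st("hit %s"%hit)
    manip.wait(dwell); s=st("dwell")
    manip.line_to([x,y,.10],velocity=.15); return hit,s['ee_pos'][2]
E
python3 - <<'E'
from h import *
for n in ("corner_near_right","corner_near_left"):
    x,y=w2(L[n]); manip.reach([x,y,.10],q(PHI)) if n.endswith("right") else manip.line_to([x,y,.10],velocity=.2)
    h,z=press(L[n],.05,.0365,5); print(n,h,z)
    if z<.0397: break
st("end")
E
```

```text
above t=7.56 [489.3  18.1  50.3] F [0.5 0.6 0.2]
hit False t=8.38 [489.   18.1  36.5] F [ 0.5  0.1 -0.3]
dwell t=8.68 [489.   18.1  36.6] F [ 0.1 -0.4 -0.2]
corner_near_right False 0.036586013312533756
end t=9.26 [488.5  18.1  99.6] F [-1.   0.3 -0.3]
```

Run:
```python
from h import *
x,y=w2(L["corner_near_right"])
manip.line_to([x,y,.045],velocity=.1); st("a")
hit=manip.line_to([x,y,.030],velocity=.02,threshold=2); s=st(hit); print(s['finger_force'],np.round(s['ft_torque'],2),s['gripper_width'],s['tcp_rot'])
im,d=eyes.get_image("scene"); cv2.imwrite("pics/s2.png",cv2.resize(im[95:245,130:330,::-1],None,fx=3,fy=3,interpolation=cv2.INTER_CUBIC))
st("b")
```

```text
a t=9.96 [489.1  18.1  44.9] F [ 0.9  0.1 -0. ]
False t=10.86 [489.1  18.1  30. ] F [ 0.1  0.8 -0. ]
0.0 [ 0.01 -0.04  0.01] -8.796361320414093e-05 [8.09963990e-01 5.86479608e-01 4.92247122e-05 4.10569574e-05]
b t=10.91 [489.1  18.1  30.1] F [ 0.9 -1.  -0.5]
```

View pics/s2.png

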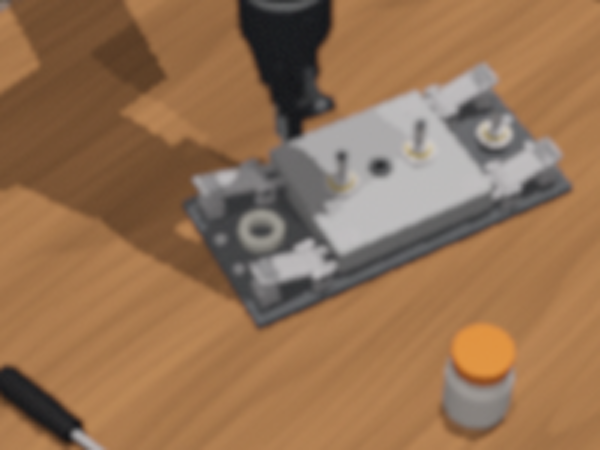

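Run:
```python
from h import *
C=eyes.camera_params("scene");V=np.array(C['view']);K=np.array([[C['fx'],0,C['cx']],[0,C['fy'],C['cy']],[0,0,1]])
def proj(W): return cv2.projectPoints(np.array([W],float),cv2.Rodrigues(V[:3,:3])[0],V[:3,3],K,np.array(C['dist'],float))[0].ravel()
s=readout.get_state(); print("tcp",proj(s['ee_pos']),"tcp+40mm",proj(s['ee_pos']+[0,0,.04]), "corner", proj([*w2(L["corner_near_right"]),.042]), "platecorner",proj([*w2((-.065,-.075)),.042]))
print(proj([*w2((.065,-.075)),.042]),proj([*w2((.065,.075)),.042]), "cam",-V[:3,:3].T@V[:3,3])
im,d=eyes.get_image("scene")
for v in range(126,150,2):
    print(v,[ (u,*np.round(atdepth("scene",(u,v),d)*1e3).astype(int)) for u in (222,226,230)])
s=readout.get_state(); im,d=eyes.get_image("wrist"); cv2.imwrite("pics/w2.png",im[:,:,::-1])
im,d=eyes.get_image("top"); cv2.imwrite("pics/t2.png",cv2.resize(im[170:290,120:280,::-1],None,fx=4,fy=4,interpolation=cv2.INTER_CUBIC))
```

```text
tcp [226.67126027 149.29547612] tcp+40mm [226.28057401 139.02798689] corner [226.52802507 146.26443568] platecorner [219.14185568 145.04594308]
[242.985698   179.84325066] [294.3464506  157.62846503] cam [ 1.0660671  -0.53749847  0.9497583 ]
126 [(222, np.int64(497), np.int64(-2), np.int64(138)), (226, np.int64(501), np.int64(7), np.int64(135)), (230, np.int64(505), np.int64(17), np.int64(130))]
128 [(222, np.int64(487), np.int64(7), np.int64(118)), (226, np.int64(504), np.int64(5), np.int64(132)), (230, np.int64(503), np.int64(19), np.int64(121))]
130 [(222, np.int64(484), np.int64(10), np.int64(106)), (226, np.int64(501), np.int64(7), np.int64(121)), (230, np.int64(530), np.int64(-8), np.int64(153))]
132 [(222, np.int64(485), np.int64(8), np.int64(101)), (226, np.int64(502), np.int64(6), np.int64(116)), (230, np.int64(529), np.int64(-7), np.int64(145))]
134 [(222, np.int64(483), np.int64(10), np.int64(91)), (226, np.int64(508), np.int64(0), np.int64(117)), (230, np.int64(529), np.int64(-7), np.int64(138))]
136 [(222, np.int64(483), np.int64(10), np.int64(83)), (226, np.int64(496), 
[... 305 characters left out ...]
6), np.int64(10), np.int64(78)), (230, np.int64(501), np.int64(20), np.int64(74))]
142 [(222, np.int64(444), np.int64(45), np.int64(3)), (226, np.int64(492), np.int64(14), np.int64(65)), (230, np.int64(486), np.int64(34), np.int64(43))]
144 [(222, np.int64(476), np.int64(15), np.int64(43)), (226, np.int64(485), np.int64(21), np.int64(45)), (230, np.int64(492), np.int64(28), np.int64(45))]
146 [(222, np.int64(481), np.int64(10), np.int64(43)), (226, np.int64(489), np.int64(16), np.int64(45)), (230, np.int64(497), np.int64(23), np.int64(45))]
148 [(222, np.int64(485), np.int64(6), np.int64(42)), (226, np.int64(494), np.int64(11), np.int64(44)), (230, np.int64(501), np.int64(18), np.int64(45))]
```

View pics/w2.png

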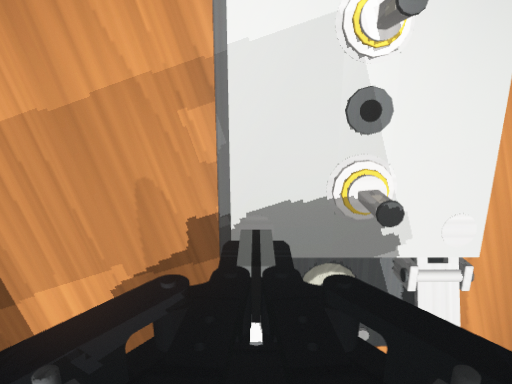

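Run:
```python
from h import *
c=eyes.camera_params("wrist"); M=np.array(c['mount']); K=np.array([[c['fx'],0,c['cx']],[0,c['fy'],c['cy']],[0,0,1]])
s=readout.get_state(); im,d=eyes.get_image("wrist")
print(K, "tcp px",cv2.projectPoints(np.zeros((1,3)),cv2.Rodrigues(np.linalg.inv(M)[:3,:3])[0],np.linalg.inv(M)[:3,3],K,np.array(c['dist'],float))[0].ravel())
for uv in [(246,v) for v in (215,222,226,229,231,233,235,238,242,250,260,270)]+[(255,222),(300,150),(300,240)]:
    p=cv2.undistortPoints(np.array([[uv]],float),K,np.array(c['dist'],float))[0,0]
    P=M[:3,:3]@np.array([p[0],p[1],1])*d[uv[1],uv[0]]+M[:3,3]
    o,dd=wray(uv,s); print(uv,"tool mm",np.round(P*1e3,1),"world",np.round((o+dd*d[uv[1],uv[0]])*1e3,1))
```

```text
[[344.70364664   0.         255.67485083]
 [  0.         344.70364664 190.0522356 ]
 [  0.           0.           1.        ]] tcp px [256.48647674 224.70657085]
(246, 215) tool mm [  9.3  -5.3 -10.7] world [486.9  28.7  40.9]
(246, 222) tool mm [  6.1  -5.3 -12.1] world [485.9  25.6  42.3]
(246, 226) tool mm [  3.7  -5.4 -11.5] world [485.1  23.3  41.7]
(246, 229) tool mm [  2.6  -5.3 -12.8] world [484.8  22.2  43. ]
(246, 231) tool mm [ 12.3  -4.5 -39.9] world [488.6  31.2  70. ]
(246, 233) tool mm [ 11.6  -4.5 -40.4] world [488.4  30.6  70.6]
(246, 235) tool mm [ 11.8  -4.4 -43.1] world [488.6  30.8  73.3]
(246, 238) tool mm [ 12.2  -4.3 -47.3] world [488.8  31.1  77.4]
(246, 242) tool mm [ 12.2  -4.2 -51.3] world [488.9  31.1  81.4]
(246, 250) tool mm [ 12.1  -4.  -58.4] world [489.1  30.9  88.5]
(246, 260) tool mm [ 12.4  -3.7 -67. ] world [489.4  31.1  97.1]
(246, 270) tool mm [ 12.7  -3.5 -74.9] world [489.7  31.4 105. ]
(255, 222) tool mm [  5.9  -0.8 -11.7] world [490.2  24.   41.8]
(300, 150) tool mm [ 42.4  20.9 -11. ] world [522.2  51.9  41.2]
(300, 240) tool mm [ -4.   22.4 -11.5] world [509.1   7.3  41.7]
```

View pics/t2.png

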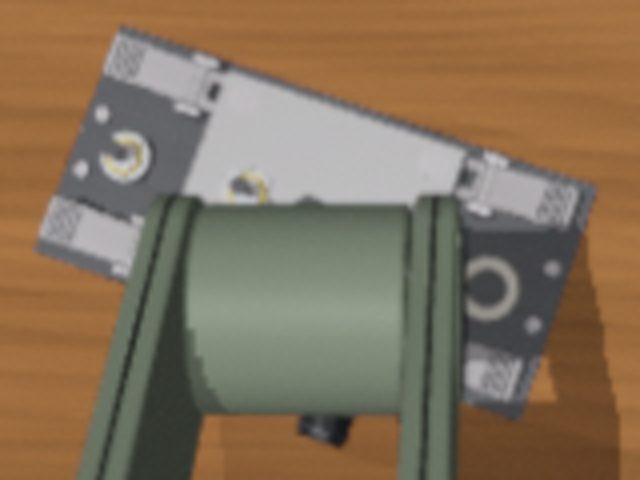

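Run:
```python
from h import *
from scipy.spatial.transform import Rotation as R
s=readout.get_state(); Rt=R.from_quat(s['tcp_rot']).as_matrix()
for cam in("scene","wrist"):
    im,d=eyes.get_image(cam); C=eyes.camera_params(cam); K=np.array([[C['fx'],0,C['cx']],[0,C['fy'],C['cy']],[0,0,1]])
    vv,uu=np.mgrid[0:384,0:512]; uv=np.stack([uu,vv],-1).reshape(-1,1,2).astype(float)
    p=cv2.undistortPoints(uv,K,np.array(C['dist'],float))[:,0]; dd=d.reshape(-1,1); P=np.hstack([p,np.ones((len(p),1))])*dd
    if cam=="scene":
        V=np.linalg.inv(np.array(C['view'])); T=(P@V[:3,:3].T+V[:3,3]-s['ee_pos'])@Rt
    else: M=np.array(C['mount']); T=P@M[:3,:3].T+M[:3,3]
    T=T[dd[:,0]>0]; T=T[(abs(T[:,0])<.1)&(abs(T[:,1])<.1)]
    print(cam)
    for a in range(-200,-15,8):
        b=T[(T[:,2]*1e3>=a)&(T[:,2]*1e3<a+8)]
        if len(b)>3: print(a,a+8,len(b),"x",np.round(np.percentile(b[:,0],[2,50,98])*1e3),"y",np.round(np.percentile(b[:,1],[2,50,98])*1e3))
```

```text
scene
-200 -192 93 x [-37.  -8.  31.] y [ 1. 31. 38.]
-192 -184 83 x [-37. -20.  27.] y [-8. 29. 38.]
-184 -176 80 x [-37. -14.  31.] y [-3. 32. 39.]
-176 -168 86 x [-37. -13.  26.] y [-4. 31. 38.]
-168 -160 39 x [-34.  -6.  18.] y [ 8. 35. 40.]
-160 -152 25 x [-10.  -3.  10.] y [27. 37. 41.]
-152 -144 37 x [-11.  -6.   8.] y [20. 37. 42.]
-144 -136 61 x [-19.  -9.  10.] y [ 9. 35. 48.]
-136 -128 56 x [-19. -10.   5.] y [-12.  37.  59.]
-128 -120 69 x [-17.  -6.  10.] y [-8. 54. 63.]
-120 -112 33 x [-17. -13.   8.] y [-9. 19. 59.]
-112 -104 31 x [-17. -13.  -6.] y [-38.  13.  46.]
-104 -96 35 x [-17. -10.   7.] y [-44.  15.  42.]
-96 -88 23 x [-12. -11.   5.] y [-37.  15.  34.]
-88 -80 32 x [-13. -11.   7.] y [-25.   8.  27.]
-80 -72 8 x [-13. -11.  -9.] y [-10.   9.  13.]
-72 -64 7 x [-11. -10.  -6.] y [-8. -0.  7.]
-64 -56 19 x [-11.  -5.   7.] y [-1. 10. 14.]
-56 -48 38 x [-10.  12.  99.] y [ 1. 30. 54.]
-48 -40 26 x [-10.  12.  99.] y [-4. 30. 54.]
-40 -32 17 x [-6. 22. 99.] y [ 5. 52. 55.]
-32 -24 24 x [14. 90. 96.] y [48. 53. 59.]
-24 -16 270 x [-84.  30.  98.] y [-10.  51.  98.]
-16 -8 1340 x [-73.  37.  96.] y [-12.  42.  98.]
wrist
-136 -128 773 x [20. 21. 22.] y [-19.  -7.  18.]
-128 -120 3956 x [12. 18. 21.] y [-49.   0.  48.]
-120 -112 10176 x [ 7. 13. 19.] y [-53.  -0.  52.]
-112 -104 10100 x [-1. 13. 19.] y [-51.  -0.  50.]
-104 -96 5661 x [-6. 13. 19.] y [-46.  -4.  45.]
-96 -88 6248 x [-7. 10. 14.] y [-38.   3.  38.]
-88 -80 3832 x [-7. 13. 15.] y [-34.   2.  33.]
-80 -72 1136 x [-6. 13. 15.] y [-25.  -2.  24.]
-72 -64 938 x [-9.  9. 13.] y [-6. -0.  6.]
-64 -56 619 x [ 8. 12. 13.] y [-14.  -1.  13.]
-56 -48 1585 x [ 8. 22. 98.] y [-13.  49.  56.]
-48 -40 729 x [ 8. 12. 98.] y [-13.   8.  53.]
-40 -32 436 x [ 12.  26. 100.] y [-5. 49. 55.]
-32 -24 293 x [21. 26. 99.] y [47. 49. 56.]
-24 -16 3242 x [13. 59. 99.] y [40. 49. 63.]
-16 -8 50456 x [-10.  52.  98.] y [-11.  40.  98.]
```

Run:
```python
from h import *
st("start")
for n in L: print(n, solve_ik([*w2(L[n]),-.012],q(PHI)) is not None,end=" ")
for i,n in enumerate(("corner_near_right","corner_near_left")):
    x,y=w2(L[n])
    if i: manip.line_to([x,y,.065],velocity=.25)
    manip.line_to([x,y,.013],velocity=.12)
    hit=manip.line_to([x,y,-.007],velocity=.015,threshold=6); st((n,hit)); manip.wait(.25); st("dwell")
    if i==0 : manip.line_to([x,y,.065],velocity=.2)
```

```text
start t=11.21 [489.   18.1  30.1] F [0.  0.6 0.8]
corner_near_left True thumb_near_left True corner_near_right True thumb_near_right True corner_far_left True thumb_far_left True corner_far_right True thumb_far_right True plate True ('corner_near_right', True) t=12.11 [489.1  18.1   7.7] F [-0.6 -0.1  5.6]
dwell t=12.36 [489.1  18.1   7.7] F [-1.2  0.4  6. ]
('corner_near_left', True) t=14.74 [526.4 132.7   4.4] F [-0.3  0.3  6.3]
dwell t=14.99 [526.4 132.6   4.7] F [-1.1  0.2  5.8]
```

Run:
```python
from h import *
x,y=w2(L["corner_near_left"])
hit=manip.line_to([x,y,0.0],velocity=.01,threshold=3); s=st(hit); manip.wait(.2); s=st("dw")
im,d=eyes.get_image("scene"); d0=np.load("scene_d.npy")
C=eyes.camera_params("scene");V=np.array(C['view']);K=np.array([[C['fx'],0,C['cx']],[0,C['fy'],C['cy']],[0,0,1]])
for nm,D in (("before",d0),("now",d)):
    o=[]
    for l in [(.0,.065),(-.03,.062),(.052,.06),(.052,-.06),(-.052,-.06),(.03,0),(-.052,0)]:
        W=np.array([*w2(l),.042]); u,v=np.round(cv2.projectPoints(W[None],cv2.Rodrigues(V[:3,:3])[0],V[:3,3],K,np.array(C['dist'],float))[0].ravel()).astype(int)
        oo,dd=ray("scene",(u,v)); o.append(round((oo+dd*np.median(D[v-1:v+2,u-1:u+2]))[2]*1e3,1))
    print(nm,o)
manip.line_to([x,y,.03],velocity=.15); st("up")
```

```text
True t=15.24 [526.4 132.7   4.2] F [-0.6  0.4  6.7]
dw t=15.44 [526.4 132.7   4.2] F [-0.1  0.2  5.4]
before [np.float64(43.2), np.float64(41.7), np.float64(43.6), np.float64(43.6), np.float64(42.3), np.float64(42.5), np.float64(44.7)]
now [np.float64(41.8), np.float64(40.9), np.float64(44.1), np.float64(47.6), np.float64(43.7), np.float64(43.4), np.float64(40.5)]
up t=15.82 [526.9 132.2  30.2] F [-1.2  0.  -0.6]
```

Run:
```python
from h import *
x,y=w2(L["thumb_near_left"])
manip.line_to([x,y,.03],velocity=.15); manip.line_to([x,y,.014],velocity=.1); st("above")
hit=manip.line_to([x,y,-.008],velocity=.02,threshold=24); st(hit); manip.wait(.3); st("dwell")
```

```text
above t=16.78 [549.2 203.   13.4] F [ 0.1 -0.1 -0.3]
True t=17.82 [551.5 206.8  -3.9] F [-2.1  1.   4.9]
dwell t=18.12 [551.5 206.8  -3.9] F [-1.1  0.5  4.6]
```

Run:
```python
from h import *
s=readout.get_state(); p=s['ee_pos']
manip.line_to([p[0],p[1],.03],velocity=.12); s=st("up")
x,y=w2(L["corner_near_left"]); manip.line_to([x,y,.045],velocity=.15)
im,d=eyes.get_image("scene"); cv2.imwrite("pics/s3.png",cv2.resize(im[95:245,180:380,::-1],None,fx=3,fy=3,interpolation=cv2.INTER_CUBIC))
C=eyes.camera_params("scene");V=np.array(C['view']);K=np.array([[C['fx'],0,C['cx']],[0,C['fy'],C['cy']],[0,0,1]])
for n in ("near_left","near_right","far_left","far_right"):
    o=[]
    for z in (.042,.030):
        W=np.array([*w2(L["thumb_"+n]),z]); u,v=np.round(cv2.projectPoints(W[None],cv2.Rodrigues(V[:3,:3])[0],V[:3,3],K,np.array(C['dist'],float))[0].ravel()).astype(int)
        oo,dd=ray("scene",(u,v)); o.append(round((oo+dd*np.median(d[v-1:v+2,u-1:u+2]))[2]*1e3,1))
    print(n,o)
```

```text
up t=18.57 [551.4 206.8  30. ] F [-0.3  0.4 -0.4]
near_left [np.float64(32.2), np.float64(30.6)]
near_right [np.float64(46.6), np.float64(42.9)]
far_left [np.float64(43.5), np.float64(42.0)]
far_right [np.float64(45.9), np.float64(45.0)]
```

View pics/s3.png

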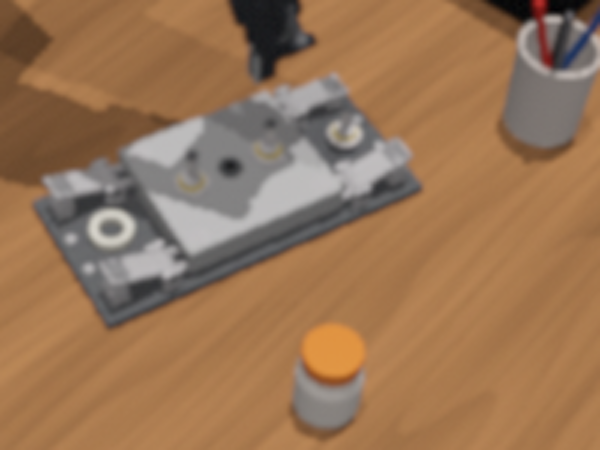

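The scene picture shows the near-left thumb (about 340,85) lying flat: depth gives 30.6 mm, and the other three read 42–46 mm. The bulbs at (190,182), (270,150) and (345,133) are still in place. Next I press the corner again and finish clear.

Run:
```python
from h import *
x,y=w2(L["corner_near_left"])
manip.line_to([x,y,.013],velocity=.12)
hit=manip.line_to([x,y,.002],velocity=.015,threshold=6); st(hit); manip.wait(.5); st("dwell")
```

```text
True t=20.19 [526.8 132.2   8. ] F [0.3 0.5 5.3]
dwell t=20.69 [526.8 132.2   8. ] F [-1.4  0.1  5.2]
```

Run:
```python
from h import *
x,y=w2(L["corner_near_left"])
manip.line_to([x,y,.16],velocity=.15)
manip.goto_joints([-1.216,.32,1.565,0,1.257,-.02]); manip.wait(.3); st("clear")
d0=np.load("scene_d.npy"); im,d=eyes.get_image("scene"); im0=cv2.imread("pics/scene1.png")[:,:,::-1]
df=cv2.absdiff(im,np.ascontiguousarray(im0)).max(2); n,lab,stt,c=cv2.connectedComponentsWithStats((df>35).astype(np.uint8))
print([(k[:5].tolist()) for k in stt[1:] if k[4]>4])
C=eyes.camera_params("scene");V=np.array(C['view']);K=np.array([[C['fx'],0,C['cx']],[0,C['fy'],C['cy']],[0,0,1]])
for n in L:
    W=np.array([*w2(L[n]),.042 if n!="thumb_near_left" else .03]); u,v=np.round(cv2.projectPoints(W[None],cv2.Rodrigues(V[:3,:3])[0],V[:3,3],K,np.array(C['dist'],float))[0].ravel()).astype(int)
    oo,dd=ray("scene",(u,v)); print(n,[round((oo+dd*np.median(D[v-1:v+2,u-1:u+2]))[2]*1e3,1) for D in (d0,d)])
```

```text
clear t=24.77 [ 210.8 -534.9  197. ] F [-0.5 -0.1  0. ]
[[278, 116, 18, 8, 55], [283, 126, 8, 5, 20]]
corner_near_left [np.float64(43.9), np.float64(44.0)]
thumb_near_left [np.float64(41.0), np.float64(30.8)]
corner_near_right [np.float64(42.3), np.float64(42.4)]
thumb_near_right [np.float64(46.8), np.float64(45.5)]
corner_far_left [np.float64(43.6), np.float64(44.3)]
thumb_far_left [np.float64(44.3), np.float64(43.2)]
corner_far_right [np.float64(43.6), np.float64(43.3)]
thumb_far_right [np.float64(45.3), np.float64(45.7)]
plate [np.float64(48.9), np.float64(47.7)]
```

The near-left shim is the only thing that changed in the picture, and the plate is level.

```bash
python3 -c "
from h import *
print(manip.sign_off())"
```

```text
the job is handed in; nothing more can be done
None
```

The near-left corner was the one that rocked (about 3.5 mm under 6 N; I tested only the two near corners); its shim is now flat, it held firm when pressed again at about 5 N, the other three shims still stand, and the job is handed in with the arm clear.

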